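Roll the riveting tube into its V-rest

TASK

Without gripping or lifting it, roll the thick steel tube over the cutting mat with light pushes of the fingertips, up the ramp of the wooden V-rest and into its V, so that it lies fully down in the V along its whole length and sticks out about equally at both ends of the rest (nudge its end if need be). Leave the thinner wooden dowel and everything else on the mat where it is, and let go of the tube at the end.

Things in the scene. Friction and masses are not known exactly. Their poses are not given: they have to be found in the camera images.
- tube: Thick smooth steel tube (like a round bar), 44 mm in diameter, 150 mm long, 0.35 to 0.7 kg, lying on the mat left or right of the V-rest, 200 to 360 mm from its middle. Origin at its centre on its axis, 26 mm above the table; x along its length, y and z turn as it rolls. Left alone it rolls to a stop within some cm. Pushed above mid-height it can jam.
- vrest: Low hardwood V-rest, fixed, 100 mm long. Its x axis runs along the V, y across it (the way the tube rolls in), z up. Origin under the middle of the V, on the mat top (4 mm above the table). On each side a plain ramp rises from the mat at y = +-75 mm to a sharp lip at y = +-15 mm, 9.7 mm above the mat; 30-degree flanks go down from the lips to y = 0, 1 mm above the mat.
- vrest_seat (a point): Where the tube's centre lies when fully down in the V and centred endwise: over the middle of the rest, 26.4 mm above the mat (30.4 mm above the table). Axes as the V-rest. The V's ends are open, so a tube in it can be slid endwise with a few N; pushed too hard across, the tube rolls out over the far lip.
- dowel: Bystander: plain wooden dowel, 26 mm in diameter, 170 mm long, on the mat on the other side of the V-rest from the tube. Origin at its centre, x along its length.
- jar: Bystander: jar, 56 mm in diameter, 50 mm tall, on the robot's side of the mat. Origin at the centre of its underside.
- spool: Bystander: thread spool standing upright, 44 mm in diameter, 60 mm tall, beyond the V-rest. Origin at the centre of its underside.
- mallet: Bystander: rubber mallet lying flat, 325 mm long, head 100 x 60 mm and 60 mm high at its +x end. Origin on the mat under the middle of its length.
- shears: Bystander: fabric shears lying flat, about 235 mm long, 110 mm wide, 12 mm high. Origin on the mat under the pivot; blades to +x.
- clapper: Bystander: hardwood pressing block, 60 x 200 x 36 mm, long side along its y, beyond the V-rest. Origin at the centre of its underside.
- pincushion: Bystander: round pincushion, 68 mm in diameter, 50 mm tall with its pins. Origin at the centre of its underside.
- tapecase: Bystander: round tape-measure case, 56 mm in diameter, 18 mm tall. Origin at the centre of its underside.
Things that resemble listed ones, but are neither listed nor needed, are in the scene too. There is more than one size of the tube; the one meant has the size given above.

How it is judged:
By the outcome, as a careful person would: the job done as asked, in the order asked, and still so for the second after the job is handed in, with the robot touching nothing.
It also fails if it takes over 72 s, if anything falls off the work surface, if the arm or the gripper's body presses on something with over 40 N, if the wrist force passes 120 N, or if a joint passes its speed limit or range.

ROBOT

A 6-joint arm with a two-finger parallel gripper is mounted at the origin on the work surface. World frame = base frame: x ahead of the robot, y to its left, z up, the work surface at z = 0. Lengths are in m, angles in rad, forces in N, time in s.
With the tool pointing down it reaches from about 0.425 to 0.95 m from the base axis. Payload 3.5 kg.
Tool frame: the origin (TCP) lies midway between the tips of the shut fingers; the grasp point (between the pads) lies 19 mm behind it (ctrl.tcp_to_grasp is the distance from the TCP to the grasp point, in m); z points along the fingers, x is the direction in which the jaws open and shut, and the axes are right-handed (so a half turn about z gives the same grasp; the last joint's range is limited). The gripper opens to 85 mm and grips with 20 to 120 N. Pads are 22 mm wide; open, the fingers measure 114 mm over their backs; the gripper's body (76 mm by 85 mm) begins 54 mm behind the grasp point. The pads swing forward as they close: fully open they stand 13 mm farther back than shut.
Start: joints at [-1.464, 0.286, 1.577, -0, 1.279, -0.15], TCP at [0.171, -0.653, 0.231] pointing down, gripper open.
Joint ranges: [-2.77, 2.77], [-0.9, 2.22], [0.21, 2.48], [-1.53, 4.67], [0.24, 2.81], [-2.84, 2.84]. Speed limits (rad/s): [2.79, 2.79, 3.14, 3.14, 3.14, 3.14].

INTERFACE

Orientations are given as [roll, pitch, yaw] about the fixed x, y, z axes, in that order (R = Rz(yaw) Ry(pitch) Rx(roll)).
In Python, from plant import ctrl gives the robot as it stands.
- The arm moves only by the tool arm_command, never from a script. Its argument "moves" is a list of rows, each a list of 5 numbers: the gripper command: -1 is fully open, 1 is shut, values between are in proportion, then the shift along the tool's x, y, z in m, then the turn about the tool's z in degrees. In form: [[hand, dx, dy, dz, roll], ...]. A call has 1 to 20 rows; each row shifts and turns the pose as measured when the row begins, along the tool's axes as they then stand; what a row does not reach is not made up. A row lasts 1/12 s, in which the tool goes at most 41.7 mm and 7.16 degrees, less where a joint would pass 70% of its speed; a pose out of reach is approached as far as the arm can. A call with a gripper value outside its range is refused whole. The fingers move at their own pace and stop on an object; "squeeze" is the grip in N (left out, the last holds). Time passes only in rows, so rows that do not move let the fingers close. It gives the time, the measured TCP pose, the force and the opening at its end, in the units of the state.
- ctrl.read_state(): the state, without advancing time (a new reading comes with each control period).
- ctrl.read_camera(name): name is "side" or "top"; returns a dict with "img" (480x640x3 uint8, blue, green, red), "fx", "fy", "cx", "cy" (pixels), "R" (3x3) and "t" (3): a world point X has camera coordinates R X + t. Camera axes: x right, y down, z forward; pixel columns grow to the right and rows downward; lengths in m; the calibration is good to about 2 mm. A picture is of the moment at which its call begins. There is no depth.
- ctrl.sign_off(): hands the job in, once; it reports no verdict.
The state is a dict: "t": time; "joint_pos": joint angles; "joint_velocities": joint speeds; "joint_efforts": joint torques, N m; "eef_pos": TCP position; "orientation": TCP orientation; "wrist_force": force on the tool from outside, world axes, zero at the start; "moment": the same for the moment, N m; "width": opening from 0.0 (shut) to 1.0 (fully open).
Only numpy, scipy, OpenCV 4.12 (cv2) and the standard library are available. Lean on these libraries where they do the work, as an engineer would, in place of code of your own. Each camera call takes 0.05 s, during which the arm holds its last target. There are 200 camera calls.

## Working session

There is one attempt and no reset: what is moved stays moved. The work goes in short steps, Python scripts to look and compute and a tool call to move; the robot and the scene stay as the last step left them, time stands still between calls to the robot, and variables do not carry over. Pictures are saved under pics/ and viewed, about 8 in all and at most 12, crops included, and the job is handed in when it is done.

Besides the shell and the picture viewer there is one more tool, called after ">>>" as name(argument=value, ...), one argument or row to a line, values as JSON. arm_command: Moves the arm, as the interface text tells. Its arguments: {"type":"object","properties":{"moves":{"type":"array","items":{"type":"array","items":{"type":"number"}}},"squeeze":{"type":"number"}},"required":["moves"]}

```bash
ls; mkdir -p pics; python3 - <<'E'
from plant import ctrl
import cv2
for n in("top","side"):
    c=ctrl.read_camera(n);cv2.imwrite(f"pics/{n}0.png",c["img"]);print(n,c["fx"],c["cx"],c["cy"],c["R"],c["t"])
print(ctrl.read_state())
E
```

```text
pics
top 571.6262250709368 311.5365849187905 244.10218793613876 [[ 0.01438863 -0.99961395  0.02376804]
 [-0.98968398 -0.01762632 -0.14217922]
 [ 0.14254328 -0.02147708 -0.98955553]] [-0.02688779  0.4600035   1.4232486 ]
side 493.4856278634915 312.3587077357569 244.74748098732258 [[ 0.99905827 -0.0427888  -0.00718999]
 [-0.03478187 -0.69074268 -0.72226365]
 [ 0.02593836  0.72183355 -0.69158046]] [-0.43668904  0.0539954   1.18489834]
{'t': 0.1, 'joint_pos': array([-1.46406946e+00,  2.87116571e-01,  1.57803358e+00, -1.80658363e-05,
        1.27859346e+00, -1.49981857e-01]), 'joint_velocities': array([-0.0011498 , -0.00100912, -0.00420197, -0.00044434, -0.00022949,
        0.0012443 ]), 'joint_efforts': array([ 1.22827034e-03, -4.07296264e+01, -2.93699723e+01, -9.34174295e-05,
        3.39931641e-03, -1.95709662e-07]), 'eef_pos': array([ 0.17135378, -0.65227425,  0.23005755]), 'orientation': array([-3.14128835e+00,  2.12938476e-03, -1.31408206e+00]), 'wrist_force': array([-0.0968039 , -0.13345382, -0.08436305]), 'moment': array([-1.03411976e-02,  3.38108599e-02, -3.58742492e-05]), 'width': 1.000557097350287}
```

View pics/top0.png

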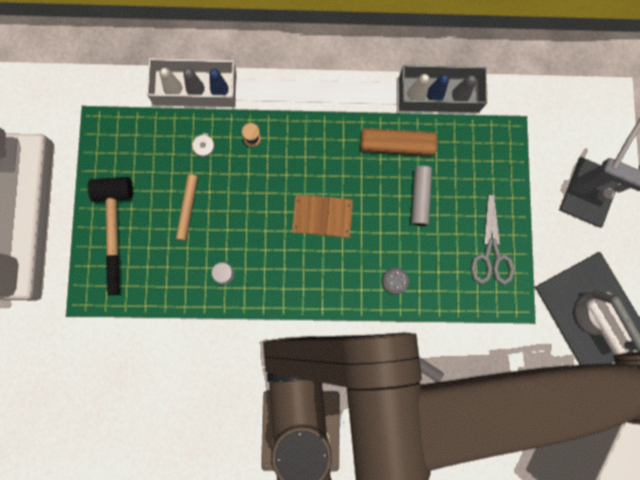

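View pics/side0.png

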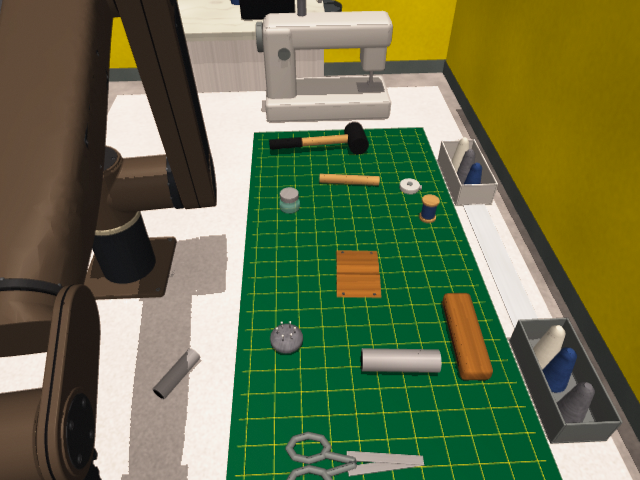

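Top view: a grey tube on the mat at (422,195), the V-rest at (323,216), the dowel at (187,207). Side view: the same tube at (401,361), and a second, thinner tube off the mat at (177,373). The tube on the mat fits 44 x 150 mm. I'll confirm this with a model fit and one crop.

```bash
cat > h.py <<'E'
import numpy as np, cv2
from scipy.optimize import minimize
from plant import ctrl
def proj(c,X):
    p=np.asarray(X)@np.array(c["R"]).T+np.array(c["t"])
    return np.c_[c["fx"]*p[:,0]/p[:,2]+c["cx"],c["fy"]*p[:,1]/p[:,2]+c["cy"]]
def ray(c,uv,z):
    R=np.array(c["R"]);o=-R.T@np.array(c["t"])
    d=R.T@np.array([(uv[0]-c["cx"])/c["fx"],(uv[1]-c["cy"])/c["fy"],1]);return o+d*(z-o[2])/d[2]
def cyl(p,z,r,L):   # p=x,y,yaw of the axis
    a=np.linspace(0,2*np.pi,40);u=np.array([np.cos(p[2]),np.sin(p[2]),0]);n=np.array([-u[1],u[0],0])
    ring=r*(np.outer(np.cos(a),n)+np.outer(np.sin(a),[0,0,1]))+[p[0],p[1],z]
    return np.r_[ring+u*L/2,ring-u*L/2]
def box(p,z,r,L):   # V-rest: 100 long, 150 wide base, lips
    q=np.array([[s*.05,y,h] for s in(-1,1) for y,h in((-.075,0),(.075,0),(.015,.0097),(-.015,.0097))])
    k,s=np.cos(p[2]),np.sin(p[2]);return q@np.array([[k,s,0],[-s,k,0],[0,0,1]])+[p[0],p[1],.004]
def iou(c,X,m):
    h=cv2.convexHull(proj(c,X).astype(np.float32));s=4
    big=np.zeros((480*s,640*s),np.uint8);cv2.fillConvexPoly(big,np.round((h*s+s/2)*16).astype(np.int32),255,shift=4)
    a=cv2.resize(big,(640,480),interpolation=cv2.INTER_AREA)/255.
    return np.minimum(a,m).sum()/np.maximum(a,m).sum()
def fit(cs,ms,p0,model,*g):
    f=lambda q:-np.mean([iou(c,model(np.array(q)*[.01,.01,.1],*g),m) for c,m in zip(cs,ms)])
    q0=np.array(p0)/[.01,.01,.1]
    r=minimize(f,q0,method="Nelder-Mead",options=dict(initial_simplex=q0+np.r_[np.zeros((1,3)),np.eye(3)],xatol=.01,fatol=1e-5))
    return r.x*[.01,.01,.1],-r.fun
def comp(m,uv):
    m=cv2.morphologyEx(m.astype(np.uint8),cv2.MORPH_CLOSE,np.ones((5,5)));_,l=cv2.connectedComponents(m)
    return (l==l[uv[1],uv[0]]).astype(float)
def grey(c,uv):
    h=cv2.cvtColor(c["img"],cv2.COLOR_BGR2HSV);return comp((h[...,1]<90)&(h[...,2]>60),uv)
def brown(c,uv):
    h=cv2.cvtColor(c["img"],cv2.COLOR_BGR2HSV);return comp((h[...,0]<25)&(h[...,1]>90)&(h[...,2]>50),uv)
E
python3 - <<'E'
from h import *
t,s=[ctrl.read_camera(n) for n in("top","side")]
for nm,fn,a,b,md,z,g in(("tube",grey,(422,195),(401,361),cyl,.026,(.026,.022,.15)),("rest",brown,(310,216),(358,268),box,.004,(0,0,0)),("dowel",brown,(187,207),(349,180),cyl,.017,(.017,.013,.17))):
    m=[fn(t,a),fn(s,b)];p=ray(t,a,z)
    y0={"tube":0,"rest":0,"dowel":-.2}[nm]
    for k in([0,1],[0],[1]):
        print(nm,k,m[0].sum(),m[1].sum(),*fit([[t,s][i] for i in k],[m[i] for i in k],[p[0],p[1],y0],md,*g))
print([ray(t,q,.02) for q in((396,281),(362,142),(437,153),(222,273),(250,135))])
cv2.imwrite("pics/c1.png",np.hstack([cv2.resize(t["img"][120:320,280:480],(400,400),interpolation=2),cv2.resize(s["img"][230:430,280:480],(400,400),interpolation=2)]))
E
```

```text
tube [0, 1] 1078.0 1830.0 [ 0.59693174 -0.30379869 -0.06286269] 0.9469767603941466
tube [0] 1078.0 1830.0 [ 0.59691569 -0.30358722 -0.0716859 ] 0.9360763011169078
tube [1] 1078.0 1830.0 [ 0.59601717 -0.30395293 -0.05774092] 0.9649146891139442
rest [0, 1] 2177.0 1975.0 [ 0.54075711 -0.04638625 -0.07660861] 0.9719948701270245
rest [0] 2177.0 1975.0 [ 0.54066313 -0.04630391 -0.07206818] 0.9770871026791963
rest [1] 2177.0 1975.0 [ 0.54187294 -0.04703536 -0.07881397] 0.9692070303372067
dowel [0, 1] 661.0 517.0 [ 0.55476896  0.3050826  -0.13080441] 0.9167380748985332
dowel [0] 661.0 517.0 [ 0.55485176  0.30534699 -0.13186685] 0.9327519639350116
dowel [1] 661.0 517.0 [ 0.55514231  0.30462359 -0.12954344] 0.9064936672304963
[array([ 0.37083244, -0.23710587,  0.02      ]), array([ 0.73742889, -0.14932009,  0.02      ]), array([ 0.71167375, -0.34825195,  0.02      ]), array([0.38398188, 0.20689999, 0.02      ]), array([0.74998185, 0.14668946, 0.02      ])]
```

View pics/c1.png

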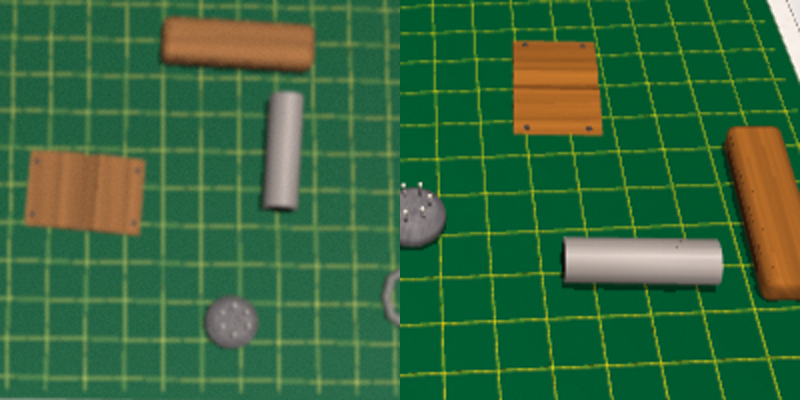

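The crop confirms it: one 44 mm steel tube on the mat (fit IoU 0.95), 75 mm off-centre endwise relative to the rest. Next I check the gap to the clapper, since I'll nudge the far end there.

```bash
cat >> h.py <<'E'
def blk(p,z,h,a,b):
    q=np.array([[i*a/2,j*b/2,k] for i in(-1,1) for j in(-1,1) for k in(0,h)]);c,s=np.cos(p[2]),np.sin(p[2])
    return q@np.array([[c,s,0],[-s,c,0],[0,0,1]])+[p[0],p[1],z]
E
python3 - <<'E'
from h import *
t,s=[ctrl.read_camera(n) for n in("top","side")]
m=[brown(t,(399,142)),brown(s,(467,336))]
for k in([0,1],[0],[1]):
    p,f=fit([[t,s][i] for i in k],[m[i] for i in k],[.73,-.25,0],blk,.004,.036,.06,.2);print(p,f)
    print(blk(p,.004,.036,.06,.2)[[0,2],:2])
E
```

```text
[ 0.74046247 -0.24286766 -0.08063225] 0.8378296585481659
[[ 0.70250545 -0.34012641]
 [ 0.71861444 -0.14077621]]
[ 0.73891138 -0.24548282 -0.01640271] 0.8524129794411365
[[ 0.70727522 -0.34497731]
 [ 0.71055561 -0.14500421]]
[ 0.74203369 -0.24080221 -0.08892075] 0.828673136436613
[[ 0.70327186 -0.33774302]
 [ 0.72103258 -0.13853319]]
```

>>> arm_command(
  moves=[
    [1,0,0,0,6.1],
    [1,0,0,0,6.1],
    [1,0,0,0,6.1],
    [1,-0.02,-0.026,0,0],
    [1,-0.023,-0.031,0,0],
    [1,-0.023,-0.031,0,0],
    [1,-0.023,-0.031,0,0],
    [1,-0.023,-0.031,0,0],
    [1,-0.023,-0.031,0,0],
    [1,-0.023,-0.031,0,0],
    [1,-0.023,-0.031,0,0],
    [1,-0.023,-0.031,0,0],
    [1,-0.023,-0.031,0,0],
    [1,-0.023,-0.031,0,0],
    [1,-0.023,-0.031,0,0],
    [1,0,0,0,0],
  ],
  squeeze=20,
)

```text
t: 1.63
eef_pos: [0.5735, -0.4011, 0.229]
orientation: [-3.141, 0.0, -1.659]
wrist_force: [0.0, -0.8, -0.4]
width: -0.002
```

>>> arm_command(
  moves=[
    [1,-0.02,-0.022,0,-1.4],
    [1,-0.02,-0.022,0,0],
    [1,-0.02,-0.022,0,0],
    [1,-0.02,-0.022,0,0],
    [1,-0.02,-0.022,0,0],
    [1,0,0,0.03,0],
    [1,0,0,0.035,0],
    [1,0,0,0.035,0],
    [1,0,0,0.03,0],
    [1,0,0,0,0],
  ],
)

```text
t: 2.47
eef_pos: [0.6995, -0.3037, 0.0984]
orientation: [-3.133, -0.005, -1.627]
wrist_force: [-0.9, 0.1, -2.0]
width: -0.0
```

```bash
python3 - <<'E'
from h import *
for n in("top","side"):
    c=ctrl.read_camera(n);cv2.imwrite(f"pics/{n}1.png",c["img"])
a=ctrl.read_state();print(a["eef_pos"],a["orientation"])
s=cv2.imread("pics/side1.png");t=cv2.imread("pics/top1.png")
cv2.imwrite("pics/c2.png",np.hstack([cv2.resize(t[100:300,340:540],(400,400)),cv2.resize(s[230:430,330:530],(400,400))]))
E
```

```text
[ 0.70238308 -0.30563651  0.10535544] [-3.12495944 -0.00969836 -1.62760328]
```

View pics/c2.png

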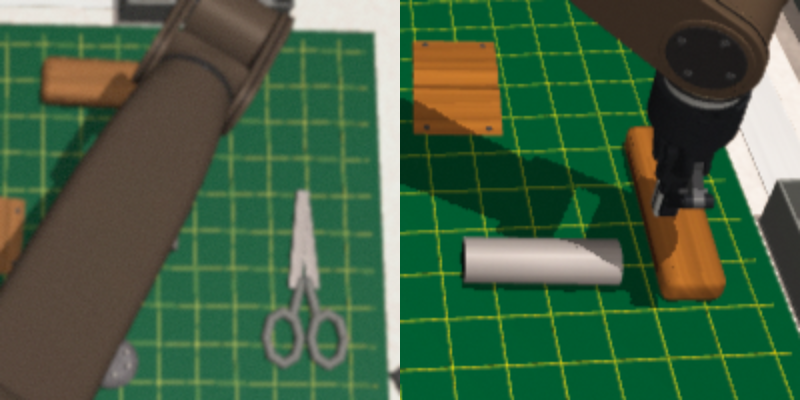

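The side view shows the fingers poised beyond the tube's far end, above the clapper edge. Lowering to just above clapper height.

>>> arm_command(
  moves=[
    [1,0,0,0,0],
    [1,0.004,0,0.02,0],
    [1,0,0,0.02,0],
    [1,0,0,0.012,0],
    [1,0,0,0.004,0],
    [1,0,0,0,0],
    [1,0,0,0,0],
    [1,0,0,0,0],
  ],
)

```text
t: 3.23
eef_pos: [0.7139, -0.3192, 0.0735]
orientation: [-3.093, -0.027, -1.63]
wrist_force: [0.1, -1.2, 0.6]
width: 0.003
```

```bash
python3 - <<'E'
from h import *
a=ctrl.read_state()
for k in("joint_pos","joint_velocities","joint_efforts","eef_pos","orientation","wrist_force"):print(k,np.round(a[k],4))
E
```

```text
joint_pos [-5.4960e-01  6.2720e-01  1.4114e+00 -1.1000e-03  1.0477e+00  1.0801e+00]
joint_velocities [-0.0015 -0.0178 -0.0178 -0.0017  0.0075  0.0005]
joint_efforts [-4.65000e-02 -5.04442e+01 -2.71085e+01 -3.50000e-03 -1.26200e-01
  0.00000e+00]
eef_pos [ 0.7139 -0.3192  0.0735]
orientation [-3.0933 -0.0269 -1.6298]
wrist_force [ 0.0895 -1.1785  0.6103]
```

>>> arm_command(
  moves=[
    [1,0,0,0,0],
    [1,0,0,0,0],
  ],
)

```text
t: 3.4
eef_pos: [0.715, -0.3198, 0.0765]
orientation: [-3.09, -0.029, -1.63]
wrist_force: [-0.3, 0.8, -0.5]
width: 0.002
```

```bash
python3 - <<'E'
from h import *
a=ctrl.read_state()
for k in("joint_pos","joint_velocities","joint_efforts","eef_pos","orientation","wrist_force"):print(k,np.round(a[k],4))
E
```

```text
joint_pos [-5.4940e-01  6.2460e-01  1.4094e+00 -1.1000e-03  1.0483e+00  1.0801e+00]
joint_velocities [ 0.0032 -0.0119 -0.0097  0.0015  0.0053  0.0003]
joint_efforts [-2.91000e-02 -5.05628e+01 -2.72328e+01 -2.90000e-03 -1.30000e-01
  0.00000e+00]
eef_pos [ 0.715  -0.3198  0.0765]
orientation [-3.0898 -0.0287 -1.6298]
wrist_force [-0.3342  0.7582 -0.507 ]
```

>>> arm_command(
  moves=[
    [1,0,0,0,0],
    [1,0,0,0,0],
    [1,0,0,0,0],
    [1,0,0,0,0],
    [1,0,0,0,0],
    [1,0,0,0,0],
  ],
)

```text
t: 3.9
eef_pos: [0.7157, -0.3199, 0.0784]
orientation: [-3.088, -0.03, -1.629]
wrist_force: [-0.2, -0.2, 0.4]
width: -0.004
```

>>> arm_command(
  moves=[
    [1,0,0,-0.004,0],
    [1,0,0,-0.004,0],
    [1,0,0,-0.004,0],
    [1,0,0,-0.004,0],
  ],
)

```text
t: 4.23
eef_pos: [0.714, -0.3188, 0.0937]
orientation: [-3.091, -0.028, -1.629]
wrist_force: [-0.2, -0.1, 0.1]
width: 0.004
```

>>> arm_command(
  moves=[
    [1,0,0,0.004,0],
    [1,0,0,0.004,0],
    [1,0,0,0.004,0],
    [1,0,0,0.004,0],
  ],
)

```text
t: 4.57
eef_pos: [0.7165, -0.3203, 0.0807]
orientation: [-3.085, -0.031, -1.629]
wrist_force: [0.5, -0.9, -0.3]
width: -0.001
```

>>> arm_command(
  moves=[
    [1,0,0,-0.03,0],
    [1,0,0,-0.035,0],
    [1,0,0,-0.035,0],
    [1,0,0,0,0],
    [1,0,0,0,0],
    [1,0,0,0,0],
    [1,0,0,0,0],
  ],
)

```text
t: 5.15
eef_pos: [0.7079, -0.3152, 0.1727]
orientation: [-3.099, -0.024, -1.629]
wrist_force: [-0.9, 0.3, 0.9]
width: 0.003
```

>>> arm_command(
  moves=[
    [1,0,0,0.006,0],
    [1,0,0,0.008,0],
    [1,0,0,0.008,0],
    [1,0,0,0.008,0],
    [1,0,0,0.008,0],
    [1,0,0,0.008,0],
    [1,0,0,0.006,0],
    [1,0,0,0.004,0],
    [1,0,0,0.002,0],
    [1,0,0,0,0],
  ],
)

```text
t: 5.98
eef_pos: [0.7063, -0.3145, 0.0971]
orientation: [-3.113, -0.017, -1.629]
wrist_force: [-1.3, 0.0, 0.4]
width: 0.0
```

>>> arm_command(
  moves=[
    [1,-0.001,0.001,0.004,0],
    [1,-0.001,0.001,0.005,0],
    [1,-0.001,0.001,0.005,0],
    [1,-0.001,0.001,0.005,0],
    [1,0,0,0.005,0],
    [1,0,0,0.005,0],
    [1,0,0,0.005,0],
    [1,0,0,0.005,0],
    [1,0,0,0.003,0],
    [1,0,0,0.002,0],
    [1,0,0,0,0],
  ],
)

```text
t: 6.9
eef_pos: [0.7046, -0.3113, 0.0503]
orientation: [-3.11, -0.018, -1.629]
wrist_force: [0.5, 0.1, 0.1]
width: -0.002
```

>>> arm_command(
  moves=[
    [1,0,0,0.003,0],
    [1,0,0,0.003,0],
    [1,0,0,0,0],
    [1,0,0,0,0],
    [1,0,0.003,0,0],
    [1,0,0.003,0,0],
    [1,0,0.003,0,0],
    [1,0,0.003,0,0],
    [1,0,0.003,0,0],
    [1,0,0.003,0,0],
    [1,0,0.003,0,0],
  ],
)

```text
t: 7.82
eef_pos: [0.6828, -0.3106, 0.0446]
orientation: [-3.107, -0.02, -1.629]
wrist_force: [0.6, 0.5, 0.4]
width: -0.002
```

>>> arm_command(
  moves=[
    [1,0,0.003,0,0],
    [1,0,0.003,0,0],
    [1,0,0.003,0,0],
    [1,0,0.003,0,0],
    [1,0,0.002,0,0],
  ],
)

```text
t: 8.23
eef_pos: [0.6691, -0.31, 0.0448]
orientation: [-3.101, -0.021, -1.63]
wrist_force: [1.6, -0.7, -0.3]
width: 0.001
```

```bash
cat >> h.py <<'E'
def look(nm,z=.026,p0=None,cams=("side",)):
    cs=[ctrl.read_camera(n) for n in cams];c=cs[0]
    cv2.imwrite(f"pics/{nm}.png",c["img"])
    ms=[]
    for k in cs:
        q=np.round(proj(k,[[p0[0],p0[1],z+.018]])[0]).astype(int);ms.append(grey(k,tuple(q)))
    p,f=fit(cs,ms,p0,cyl,z,.022,.15);d=p[:2]-[.5408,-.0464];k,s=np.cos(-.0766),np.sin(-.0766)
    print("tube",p.round(4),"iou",round(f,3),"rest u,v mm",(1e3*np.array([k*d[0]+s*d[1],-s*d[0]+k*d[1]])).round(1),"rel yaw deg",round(np.degrees(p[2]+.0766),2))
    a=ctrl.read_state();print("tcp",a["eef_pos"].round(4),a["orientation"].round(3),"F",a["wrist_force"].round(1),"t",round(a["t"],2))
E
python3 -c "
from h import *
look('s2',p0=[.585,-.304,-.063])
c=cv2.imread('pics/s2.png');cv2.imwrite('pics/c3.png',cv2.resize(c[230:430,330:530],(600,600)))"
```

```text
tube [ 0.5849 -0.3036 -0.0737] iou 0.946 rest u,v mm [  63.6 -253. ] rel yaw deg 0.17
tcp [ 0.6687 -0.3099  0.0448] [-3.102 -0.021 -1.63 ] F [1.6 0.6 0.9] t 8.28
```

View pics/c3.png

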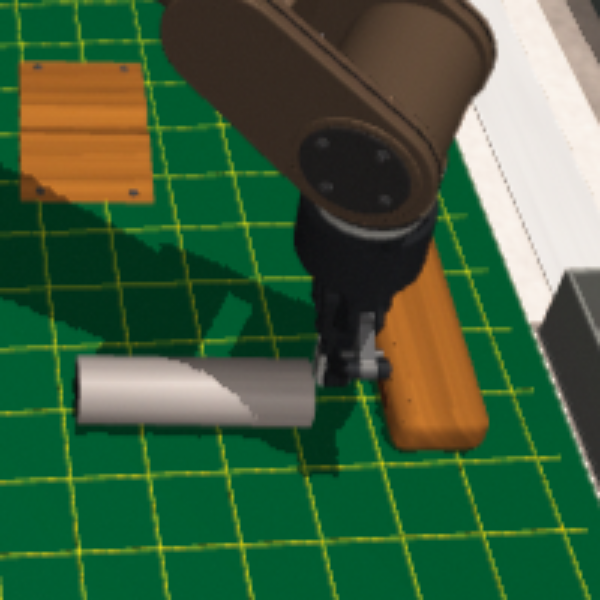

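The view shows the fingers against the upper part of the tube's far end, clear of the clapper. The tube has slid 12 mm and stayed straight, with about 2 N on the wrist. I'll continue the nudge.

>>> arm_command(
  moves=[
    [1,0,0.003,0,0],
    [1,0,0.003,0,0],
    [1,0,0.003,0,0],
    [1,0,0.003,0,0],
    [1,0,0.003,0,0],
    [1,0,0.003,0,0],
    [1,0,0.003,0,0],
    [1,0,0.003,0,0],
    [1,0,0.003,0,0],
    [1,0,0.003,0,0],
  ],
)

```text
t: 9.12
eef_pos: [0.6375, -0.3086, 0.0449]
orientation: [-3.098, -0.022, -1.63]
wrist_force: [1.6, 1.0, -0.1]
width: 0.002
```

```bash
python3 -c "
from h import *
look('s3',p0=[.555,-.302,-.073])"
```

```text
tube [ 0.5518 -0.3017 -0.0793] iou 0.958 rest u,v mm [  30.5 -253.7] rel yaw deg -0.16
tcp [ 0.6369 -0.3085  0.0447] [-3.099 -0.022 -1.63 ] F [ 1.9 -0.2  0.1] t 9.17
```

>>> arm_command(
  moves=[
    [1,0,0.003,0,0],
    [1,0,0.003,0,0],
    [1,0,0.003,0,0],
    [1,0,0.003,0,0],
    [1,0,0.003,0,0],
    [1,0,0.003,0,0],
    [1,0,0.003,0,0],
    [1,0,0.003,0,0],
    [1,0,0.003,0,0],
    [1,0,0.001,0,0],
    [1,0,0,0,0],
  ],
)

```text
t: 10.08
eef_pos: [0.6068, -0.3073, 0.0448]
orientation: [-3.095, -0.023, -1.63]
wrist_force: [2.0, -1.3, 0.8]
width: 0.001
```

```bash
python3 -c "
from h import *
look('s4',p0=[.523,-.3,-.079])"
```

```text
tube [ 0.5208 -0.3002 -0.0829] iou 0.957 rest u,v mm [  -0.5 -254.6] rel yaw deg -0.36
tcp [ 0.6068 -0.3073  0.0448] [-3.096 -0.023 -1.63 ] F [ 2.2 -0.3 -1.1] t 10.13
```

>>> arm_command(
  moves=[
    [1,0,-0.004,0,0],
    [1,0,-0.005,0,0],
    [1,0,0,-0.015,0],
    [1,0,0,-0.025,0],
    [1,0,0,-0.03,0],
    [-1,0,0,-0.01,-6.5],
    [-1,0,0,0,-6.8],
    [-1,0,0,0,-6.8],
    [-1,0,0,0,-6.8],
    [-1,0,0,0,-6.8],
    [-1,0,0,0,-6.8],
    [-1,0,0,0,-6.8],
    [-1,0,0,0,-6.8],
    [-1,0,0,0,-6.8],
    [-1,0,0,0,-6.8],
    [-1,0,0,0,-6.8],
    [-1,0,0,0,-6.8],
    [-1,0,0,0,-4],
    [-1,0,0,0,0],
    [-1,0,0,0,0],
  ],
)

```text
t: 11.8
eef_pos: [0.6093, -0.3037, 0.1423]
orientation: [3.121, -0.026, -0.063]
wrist_force: [0.4, 0.2, 0.4]
width: 0.996
```

```bash
python3 -c "
from h import *
look('s5',p0=[.521,-.3,-.083])"
```

```text
tube [ 0.5198 -0.3002 -0.0816] iou 0.971 rest u,v mm [  -1.5 -254.7] rel yaw deg -0.29
tcp [ 0.6094 -0.3037  0.1424] [ 3.121 -0.027 -0.063] F [-0.6 -0.4  0.2] t 11.85
```

>>> arm_command(
  moves=[
    [-1,-0.006,0.003,0,1.1],
    [-1,-0.01,0.005,0,0],
    [-1,-0.01,0.005,0,0],
    [-1,-0.01,0.005,0,0],
    [-1,-0.01,0.005,0,0],
    [-1,-0.01,0.005,0,0],
    [-1,-0.01,0.005,0,0],
    [-1,-0.01,0.005,0,0],
    [-1,-0.008,0.005,0,0],
    [-1,-0.005,0.003,0,0],
    [-1,0,0,0.004,0],
    [-1,0,0,0.007,0],
    [-1,0,0,0.008,0],
    [-1,0,0,0.008,0],
    [-1,0,0,0.008,0],
    [-1,0,0,0.008,0],
    [-1,0,0,0.007,0],
    [-1,0,0,0.004,0],
    [-1,0,0,0,0],
  ],
)

```text
t: 13.43
eef_pos: [0.5065, -0.3463, 0.0794]
orientation: [3.124, -0.024, -0.089]
wrist_force: [0.3, 0.0, -0.4]
width: 1.0
```

>>> arm_command(
  moves=[
    [-1,0.002,0,0.004,-0.4],
    [-1,0.002,0,0.007,0],
    [-1,0.002,0,0.008,0],
    [-1,0.002,0,0.008,0],
    [-1,0,0,0.008,0],
    [-1,0,0,0.008,0],
    [-1,0,0,0.008,0],
    [-1,0,0,0.007,0],
    [-1,0,0,0.006,0],
    [-1,0,0,0.004,0],
    [-1,0,0,0.002,0],
    [-1,0,0,0,0],
  ],
)

```text
t: 14.43
eef_pos: [0.5174, -0.3485, 0.0014]
orientation: [3.124, -0.023, -0.081]
wrist_force: [0.6, 1.5, 0.4]
width: 0.999
```

```bash
python3 -c "
from h import *
look('s6',p0=[.52,-.3,-.083])
c=cv2.imread('pics/s6.png');cv2.imwrite('pics/c4.png',cv2.resize(c[210:450,250:490],(600,600)))"
```

```text
tube [ 0.7343 -0.4897 -0.4178] iou 0.015 rest u,v mm [ 226.8 -427.2] rel yaw deg -19.55
tcp [ 0.5174 -0.3486  0.0017] [ 3.124 -0.023 -0.081] F [ 0.4  0.7 -0.2] t 14.48
```

View pics/c4.png

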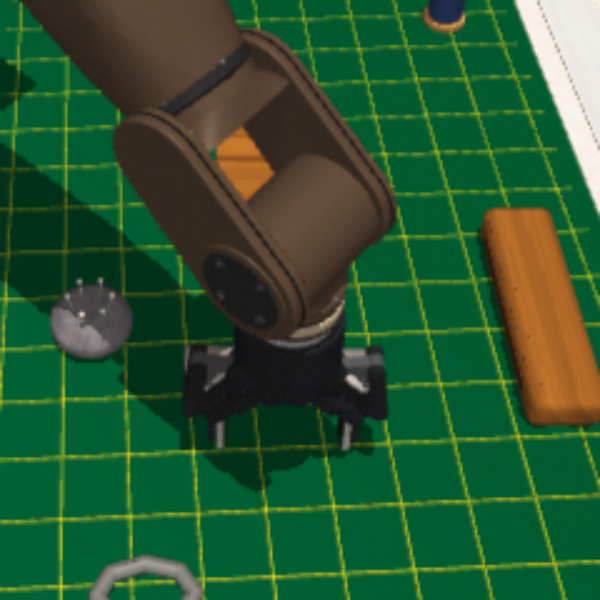

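The fingers stand on the near (−y) side with the tips just above the mat. The gripper hides the tube behind it from this camera. I'll push gently and check with the top camera.

>>> arm_command(
  moves=[
    [-1,0,-0.003,-0.001,0],
    [-1,0,-0.003,-0.001,0],
    [-1,0,-0.003,0,0],
    [-1,0,-0.003,0,0],
    [-1,0,-0.003,0,0],
    [-1,0,-0.003,0,0],
    [-1,0,-0.003,0,0],
    [-1,0,-0.003,0,0],
    [-1,0,-0.003,0,0],
    [-1,0,-0.003,0,0],
    [-1,0,-0.003,0,0],
    [-1,0,-0.003,0,0],
    [-1,0,-0.003,0,0],
    [-1,0,-0.003,0,0],
    [-1,0,-0.003,0,0],
  ],
)

```text
t: 15.73
eef_pos: [0.523, -0.3005, 0.006]
orientation: [3.12, -0.028, -0.081]
wrist_force: [-0.0, -0.4, 0.7]
width: 1.004
```

```bash
python3 - <<'E'
from h import *
t,s=[ctrl.read_camera(n) for n in("top","side")]
a=ctrl.read_state();print("tcp",a["eef_pos"].round(4),a["orientation"].round(3),"F",a["wrist_force"].round(1),"t",round(a["t"],2))
cv2.imwrite("pics/c5.png",np.hstack([cv2.resize(t["img"][130:330,270:470],(400,400)),cv2.resize(s["img"][210:410,270:470],(400,400))]))
E
```

```text
tcp [ 0.5229 -0.3001  0.0058] [ 3.12  -0.027 -0.08 ] F [-0.3 -0.1 -0.6] t 15.83
```

View pics/c5.png

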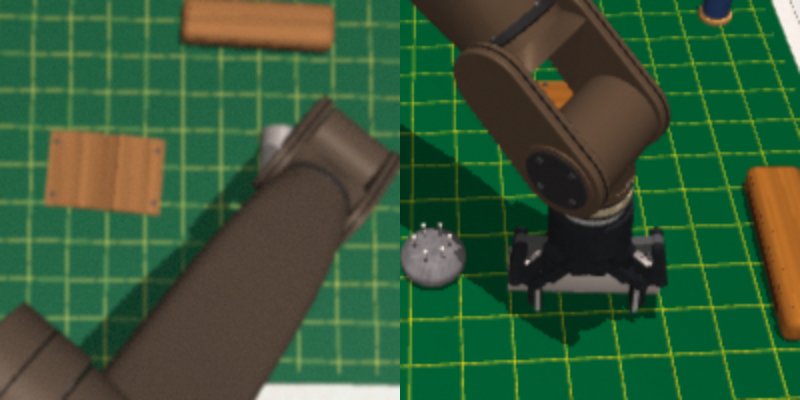

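The top crop shows the tube's far end at about (408,194), just ahead of the fingers. In the side crop both ends stick out evenly beyond the fingers, so it rolled square. I'll keep rolling it.

>>> arm_command(
  moves=[
    [-1,0,-0.003,0,0],
    [-1,0,-0.004,0,0],
    [-1,0,-0.004,0,0],
    [-1,0,-0.004,0,0],
    [-1,0,-0.004,0,0],
    [-1,0,-0.004,0,0],
    [-1,0,-0.004,0,0],
    [-1,0,-0.004,0,0],
    [-1,0,-0.004,0,0],
    [-1,0,-0.004,0,0],
    [-1,0,-0.004,0,0],
    [-1,0,-0.004,0,0],
    [-1,0,-0.004,0,0],
    [-1,0,-0.004,0,0],
    [-1,0,-0.004,0,0],
    [-1,0,-0.004,0,0],
    [-1,0,-0.003,0,0],
    [-1,0,-0.002,0,0],
  ],
)

```text
t: 17.33
eef_pos: [0.529, -0.2253, 0.0044]
orientation: [3.12, -0.028, -0.08]
wrist_force: [0.4, -0.2, -0.1]
width: 0.996
```

```bash
python3 - <<'E'
from h import *
t,s=[ctrl.read_camera(n) for n in("top","side")]
a=ctrl.read_state();print("tcp",a["eef_pos"].round(4),a["orientation"].round(3),"F",a["wrist_force"].round(1),"t",round(a["t"],2))
p=[a["eef_pos"][0]+.002,a["eef_pos"][1]+.033]
def cand(c):
    h=cv2.cvtColor(c["img"],cv2.COLOR_BGR2HSV);return ((h[...,1]<60)&(h[...,2]>60))
for n,c in(("t",t),("s",s)):
    X=cyl([*p,-.08],.026,.022,.15);q=proj(c,X);lo=q.min(0)-12;hi=q.max(0)+12
    print(n,lo.round(),hi.round())
    m=cand(c);y,x=np.nonzero(m[int(lo[1]):int(hi[1]),int(lo[0]):int(hi[0])])
    print("pred",q.min(0).round(1),q.max(0).round(1),"seen",x.min()+int(lo[0]),x.max()+int(lo[0]),y.min()+int(lo[1]),y.max()+int(lo[1]),len(x))
cv2.imwrite("pics/c6.png",np.hstack([cv2.resize(t["img"][130:330,250:450],(400,400)),cv2.resize(s["img"][170:370,270:470],(400,400))]))
E
```

```text
tcp [ 0.529  -0.2253  0.0043] [ 3.12  -0.028 -0.08 ] F [ 0.3 -0.7  0.1] t 17.43
t [356. 176.] [401. 261.]
pred [367.9 188.3] [389.4 248.7] seen 366 400 180 218 192
s [313. 292.] [410. 339.]
pred [324.8 304.3] [397.8 327. ] seen 325 397 296 334 609
```

View pics/c6.png

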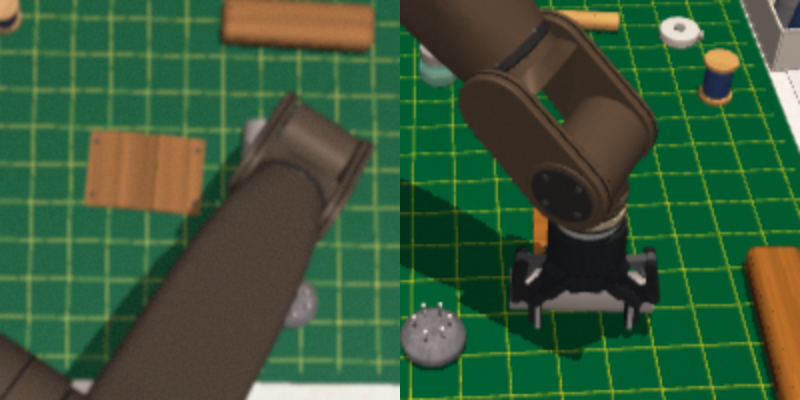

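Tube ends are seen at 325–397 against 325–398 predicted, so it is square and centred on the rest. Next, onto the ramp.

>>> arm_command(
  moves=[
    [-1,0,-0.004,0,0],
    [-1,0,-0.004,0,0],
    [-1,0,-0.004,0,0],
    [-1,0,-0.004,0,0],
    [-1,0,-0.004,0,0],
    [-1,0,-0.004,0,0],
    [-1,0,-0.004,0,0],
    [-1,0,-0.004,0,0],
    [-1,0,-0.004,0,0],
    [-1,0,-0.004,0,0],
    [-1,0,-0.004,0,0],
    [-1,0,-0.003,-0.001,0],
    [-1,0,-0.003,-0.001,0],
    [-1,0,-0.003,-0.001,0],
    [-1,0,-0.003,0,0],
    [-1,0,-0.003,0,0],
    [-1,0,-0.003,0,0],
    [-1,0,-0.003,0,0],
    [-1,0,-0.003,0,0],
    [-1,0,-0.003,0,0],
  ],
)

```text
t: 19.1
eef_pos: [0.5368, -0.15, 0.0076]
orientation: [3.115, -0.032, -0.08]
wrist_force: [-0.7, -2.9, 1.7]
width: 1.001
```

```bash
cat >> h.py <<'E'
def ends(z):
    a=ctrl.read_state();print("tcp",a["eef_pos"].round(4),a["orientation"].round(3),"F",a["wrist_force"].round(1),"t",round(a["t"],2))
    p=[a["eef_pos"][0]+.002,a["eef_pos"][1]+.033]
    for n in("top","side"):
        c=ctrl.read_camera(n);cv2.imwrite(f"pics/e_{n}_{a['t']:.2f}.png",c["img"])
        h=cv2.cvtColor(c["img"],cv2.COLOR_BGR2HSV);m=(h[...,1]<60)&(h[...,2]>60)
        q=proj(c,cyl([*p,-.08],z,.022,.15));lo=(q.min(0)-12).astype(int);hi=(q.max(0)+12).astype(int)
        y,x=np.nonzero(m[lo[1]:hi[1],lo[0]:hi[0]])
        print(n,"pred",q.min(0).round(1),q.max(0).round(1),"seen",x.min()+lo[0],x.max()+lo[0],y.min()+lo[1],y.max()+lo[1],len(x))
E
python3 -c "
from h import *
ends(.028)"
```

```text
tcp [ 0.5368 -0.15    0.0076] [ 3.115 -0.032 -0.08 ] F [-0.7 -2.9  1.7] t 19.1
top pred [338.7 184.5] [360.6 245.1] seen 343 371 175 215 55
side pred [326.3 277.3] [395.7 298.7] seen 325 395 266 304 727
```

>>> arm_command(
  moves=[
    [-1,0,-0.0025,0,0],
    [-1,0,-0.0025,0,0],
    [-1,0,-0.0025,0,0],
    [-1,0,-0.0025,0,0],
    [-1,0,-0.0025,0,0],
    [-1,0,-0.0025,0,0],
    [-1,0,-0.0025,0,0],
    [-1,0,-0.0025,0,0],
    [-1,0,-0.0025,0,0],
    [-1,0,-0.0025,0,0],
    [-1,0,-0.0025,0,0],
    [-1,0,-0.0025,0,0],
    [-1,0,-0.0025,0,0],
    [-1,0,-0.0025,0,0],
  ],
)

```text
t: 20.37
eef_pos: [0.5405, -0.1126, 0.0072]
orientation: [3.114, -0.033, -0.08]
wrist_force: [0.1, -3.5, 1.0]
width: 1.002
```

```bash
python3 -c "
from h import *
ends(.032)"
```

```text
tcp [ 0.5405 -0.1126  0.0072] [ 3.114 -0.033 -0.08 ] F [ 0.1 -3.5  1. ] t 20.37
top pred [324.2 182.4] [346.4 243.2] seen 323 355 173 215 37
side pred [326.9 263.9] [394.7 284.8] seen 326 393 252 291 619
```

>>> arm_command(
  moves=[
    [-1,0,-0.002,0,0],
    [-1,0,-0.002,0,0],
    [-1,0,-0.002,0,0],
    [-1,0,-0.002,0,0],
    [-1,0,-0.002,0,0],
    [-1,0,-0.002,0,0],
    [-1,0,-0.002,0,0],
  ],
)

```text
t: 21.05
eef_pos: [0.5414, -0.0973, 0.0065]
orientation: [3.115, -0.033, -0.08]
wrist_force: [-0.6, -0.8, 0.6]
width: 1.001
```

>>> arm_command(
  moves=[
    [-1,0,-0.002,0,0],
    [-1,0,-0.002,0,0],
  ],
)

```text
t: 21.22
eef_pos: [0.5408, -0.0916, 0.0056]
orientation: [3.117, -0.03, -0.081]
wrist_force: [-0.7, 0.1, 0.7]
width: 1.003
```

```bash
python3 -c "
from h import *
ends(.034)"
```

```text
tcp [ 0.5408 -0.0916  0.0056] [ 3.117 -0.03  -0.081] F [-0.7  0.1  0.7] t 21.22
top pred [316. 182.] [338.3 242.8] seen 317 349 173 231 31
side pred [326.5 256.7] [393.4 277.3] seen 326 392 247 284 469
```

The force fell to zero, so the tube has dropped in. I'll back off and look.

>>> arm_command(
  moves=[
    [-1,0,0.002,0,0],
    [-1,0,0.005,-0.002,0],
    [-1,0,0.01,-0.004,0],
    [-1,0,0.02,-0.006,0],
    [-1,0,0.025,-0.01,0],
    [-1,0,0.025,-0.02,0],
    [-1,0,0.025,-0.02,0],
    [-1,0,0.025,-0.02,0],
    [-1,0,0.025,-0.02,0],
    [-1,0,0.02,-0.02,0],
    [-1,0,0.02,-0.01,0],
    [-1,0,0,0,0],
  ],
)

```text
t: 22.32
eef_pos: [0.5153, -0.3047, 0.1493]
orientation: [3.116, -0.025, -0.081]
wrist_force: [0.7, -1.4, 1.2]
width: 1.0
```

```bash
python3 - <<'E'
from h import *
t=ctrl.read_camera("top");cv2.imwrite("pics/t9.png",t["img"])
try: look("s9",z=.0304,p0=[.5408,-.0464,-.0766])
except Exception as e: print(e)
s=cv2.imread("pics/s9.png")
cv2.imwrite("pics/c7.png",np.hstack([cv2.resize(t["img"][130:330,230:430],(400,400)),cv2.resize(s[200:350,285:435],(400,400))]))
E
```

```text
tube [ 0.551  -0.0199 -0.0507] iou 0.259 rest u,v mm [ 8.2 27.3] rel yaw deg 1.48
tcp [ 0.5146 -0.3009  0.1465] [ 3.12  -0.021 -0.079] F [-0.3  0.1 -0.4] t 22.42
```

View pics/c7.png

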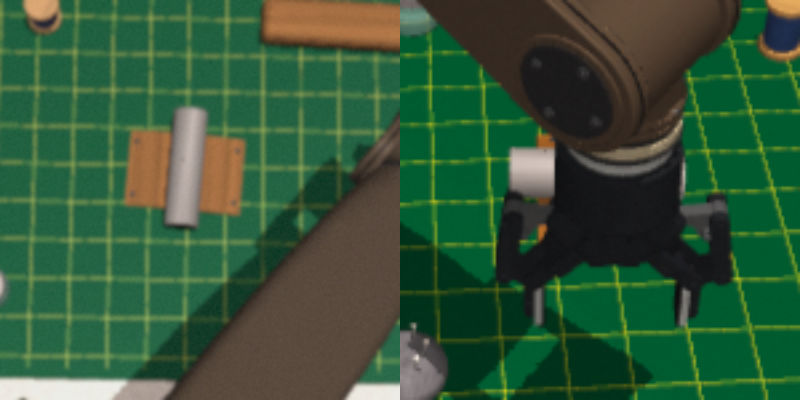

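The top crop shows the tube lying in the V (crop 187,167), with the arm clear of it. I'll move the arm away and measure with both cameras.

>>> arm_command(
  moves=[
    [-1,0,0.02,-0.02,0],
    [-1,-0.01,0.03,-0.02,0],
    [-1,-0.02,0.035,-0.02,0],
    [-1,-0.02,0.035,-0.02,0],
    [-1,-0.02,0.035,0,0],
    [-1,-0.02,0.035,0,0],
    [-1,-0.02,0.035,0,0],
    [-1,-0.02,0.03,0,0],
    [-1,-0.01,0.02,0,0],
    [-1,0,0,0,0],
    [-1,0,0,0,0],
  ],
)

```text
t: 23.33
eef_pos: [0.3455, -0.5551, 0.2107]
orientation: [-3.133, -0.001, -0.064]
wrist_force: [-0.3, 0.1, -0.8]
width: 1.001
```

```bash
python3 - <<'E'
from h import *
for cams in(("top",),("side",),("top","side")): look("s10",z=.0304,p0=[.5408,-.0464,-.0766],cams=cams)
t,s=[ctrl.read_camera(n) for n in("top","side")]
for nm,a,b,md,g,p0 in(("clap",(399,142),(467,336),blk,(.004,.036,.06,.2),[.74,-.243,-.08]),("dowel",(187,207),(349,180),cyl,(.017,.013,.17),[.555,.305,-.13])):
    print(nm,fit([t,s],[brown(t,a),brown(s,b)],p0,md,*g))
cv2.imwrite("pics/c8.png",np.hstack([cv2.resize(t["img"][150:290,250:390],(400,400)),cv2.resize(s["img"][200:340,290:430],(400,400))]))
E
```

```text
tube [ 0.5424 -0.0468 -0.0779] iou 0.94 rest u,v mm [ 1.7 -0.2] rel yaw deg -0.07
tcp [ 0.3456 -0.5547  0.2103] [-3.133e+00 -1.000e-03 -6.400e-02] F [-0.5 -0.3 -0.4] t 23.38
tube [ 0.5408 -0.0469 -0.0787] iou 0.956 rest u,v mm [ 0.  -0.5] rel yaw deg -0.12
tcp [ 0.3463 -0.5543  0.2108] [-3.133e+00 -1.000e-03 -6.300e-02] F [0.5 0.1 0.1] t 23.43
tube [ 0.5414 -0.0467 -0.0804] iou 0.942 rest u,v mm [ 0.7 -0.3] rel yaw deg -0.22
tcp [ 0.3471 -0.5543  0.2119] [-3.135e+00 -2.000e-03 -6.100e-02] F [-0.3  0.   0.2] t 23.53
clap (array([ 0.74047528, -0.24272738, -0.08468371]), np.float64(0.8378483240370793))
dowel (array([ 0.55499855,  0.30502509, -0.13032077]), np.float64(0.9172207155253582))
```

View pics/c8.png

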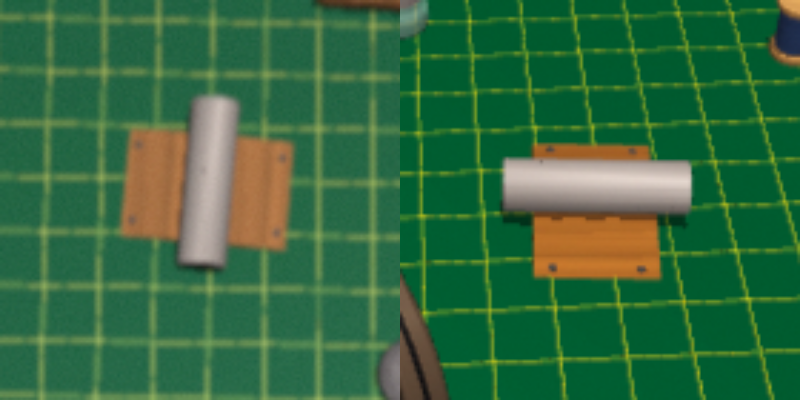

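Both crops show the tube seated in the V and sticking out evenly. The fit puts it within 1–2 mm endwise, 0.3 mm across and 0.2° in yaw. The dowel and clapper haven't moved. Handing in.

```bash
python3 -c "
from plant import ctrl
print(ctrl.sign_off())"
```

```text
the job is handed in; nothing more can be done
None
```

The tube is lying fully down in the V of the rest, and I handed the job in at about 24 s. It was never gripped or lifted. I nudged it about 75 mm along its length with the shut fingertips, rolled it over the mat and up the ramp with the open fingertips, then backed off.

**Last checks:** a fit to both cameras puts the tube within about 1 mm of centre endwise (0 to 1.7 mm, depending on the camera). It is 0.3 mm off across the V and 0.2° off in yaw. The dowel and clapper fit at their starting poses. I did not re-measure the other bystanders, and nothing showed the arm touching them. Wrist forces at the checks stayed under about 4 N.

**What went wrong or disagreed:**
- Fast descents early on tilted the tool by up to about 3.5°, so I slowed them down.
- Two tube fits failed because the gripper hid the tube from the side camera. I repeated the check with the arm out of the way.

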